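# Check a warming pan before filling

### The job

Before the empty lidded pan on the warming plate is filled, check that its floor is warm: lift its lid off and lay it flat, handle up, inside the empty dark baking tray, without dropping it. Then take the yellow probe thermometer from its stand, press its sprung tip lightly onto the pan's floor near the middle and hold it there for about two seconds, and put the probe back upright, fully home in its stand. Leave the pan where it is on the plate, open, and disturb nothing else.

Things in the scene. Friction and masses are not known exactly. Their poses are not given: they have to be found in the camera images.
- hotplate: Flat steel warming plate, 420 x 270 mm, 50 mm high, fixed; its black panel with a knob faces its -x end (towards the robot). Origin under its centre. Two pans stand on it, one nearer the robot and one farther (which is which varies).
- pan: The empty, lidded pan: steel, loose (about 0.55 kg), standing on the warming plate. 162 (x) x 176 (y) mm over its flange, 65 mm high, origin under its floor's centre, z up. The opening is 138 x 152 mm at the top, narrowing to 126 x 140 mm at the floor.
- pan_floor (a point): Centre of the empty pan's inner floor, 3 mm above the pan's origin and 62 mm below its rim.
- lid: Steel lid lying loose on the empty pan's flange, about 0.3 kg, 162 (x) x 176 (y) mm, 3 mm thick. Origin: centre of the underside of its plate. A lip inset from the edge reaches 6 mm below the plate, into the pan with about 3 mm play, so it lifts straight up; laid down on a flat floor the lid rests on this lip, its origin 6 mm above the floor.
- lid_handle (a point): Middle of the lid's handle: a round black bar 10 mm thick and 88 mm long along the lid's y, its centre line 38 mm above the lid's origin (35 mm above the top of the plate), on two legs.
- tray: Empty shallow dark grey baking tray, loose, about 0.8 kg: 325 (x) x 265 (y) mm over its flange, 20 mm high. Origin under its centre. Its flat floor measures 295 (x) x 235 (y) mm inside. It lies to the left or to the right of the warming plate.
- tray_floor (a point): Centre of the tray's inner floor, 3 mm above the table.
- stand: The probe's stand, fixed: steel foot 110 x 120 mm with a black socket 38 (x) x 56 (y) mm, 118 mm high. Its pocket is 28 (x) x 46 (y) mm; ledges 98 mm above the table on its two y sides carry the probe's handle, leaving a slot 24 mm wide (y) for the stem. Origin: under the socket's axis, z up. The plate lies between it and the tray.
- stand_mouth (a point): Centre of the socket's mouth, on its axis, 118 mm above the table.
- probe: Probe thermometer, 180 mm long, 0.13 kg, loose, upright in the stand, tip down. Origin: centre of the tip's unpressed face; z runs up the stem. Yellow handle from z = 85 to 180 mm, 20 mm thick (x), 38 mm wide (y); stem 8 mm thick. Home in the stand its axes match the stand's, its origin is 13 mm above the table and the top 75 mm of its handle stand clear; about 4 mm play each side.
- probe_grip (a point): Point on the handle's axis, 145 mm above the tip and 35 mm below the handle's top.
- probe_foot (a point): Centre of the lower face of the probe's sprung copper tip, a flat disc 12 mm across.
- probe_tip (a joint): How far the sprung tip is pushed into the stem: 0 free, 0.008 m fully in. The spring takes about 0.3 to 3 N over this travel; the tip is well pressed from 0.0015 m.
- pan_rolls: Bystander: an open pan of the same make filled with bread rolls, 65 mm high, the rolls reaching 105 mm, loose on the warming plate beside the empty one. Origin under its floor.
- timer: Bystander: white kitchen timer, 55 x 70 mm, 80 mm high, loose beside the stand. Origin under its centre.
- tongs: Bystander: steel tongs with black ends, 240 mm long, lying beside the stand, on the robot's side of it. Origin under its middle.
- brush: Bystander: pastry brush, 200 mm long, lying near the robot, to its left. Origin near its middle.
- seed_jar: Bystander: jar with a steel cap, 72 mm across, 100 mm high, near the robot, to its right. Origin under its centre.
- shaker: Bystander: steel shaker, 58 mm across, 104 mm high, standing beside the timer. Origin under its centre.
There are look-alikes about, which are no part of the job. Leave any blue or pink look-alike of the probe alone.

How it is judged:
By the outcome, as a careful person would: the job done as asked, in the order asked, and still so for the second after the job is handed in, with the robot touching nothing.
It also fails if it takes over 64 s, if anything falls off the work surface, if the arm or the gripper's body presses on something with over 40 N, if the wrist force passes 120 N, or if a joint passes its speed limit or range.

### The arm

A 7-joint arm with a two-finger parallel gripper is mounted at the origin on the work surface. World frame = base frame: x ahead of the robot, y to its left, z up, the work surface at z = 0. Lengths are in m, angles in rad, forces in N, time in s.
With the tool pointing down it reaches from about 0.375 to 0.925 m from the base axis. Payload 3.1 kg.
Tool frame: the origin (TCP) lies between the finger pads; the fingertips stand 19 mm ahead of it and the grasp point (between the pads) is the TCP; z points along the fingers, y is the direction in which the jaws open and shut (so a half turn about z gives the same grasp; the last joint's range is limited). The gripper opens to 85 mm and grips with 20 to 120 N. Pads are 22 mm wide; open, the fingers measure 114 mm over their backs; the gripper's body (76 mm by 85 mm) begins 54 mm behind the grasp point. The pads swing forward as they close: fully open they stand 13 mm farther back than shut.
Start: joints at [1.221, 0.383, 0.044, 1.598, -0.018, 1.161, -0.05], TCP at [0.162, -0.63, 0.25] pointing down, gripper open.
Joint ranges: [-2.61, 2.61], [-0.41, 2.15], [-1.48, 1.57], [0, 2.5], [-1.57, 4.71], [0.05, 1.97], [-2.85, 2.85]. Speed limits (rad/s): [2.79, 2.79, 3.14, 3.14, 3.14, 3.14, 3.14].

### API

Orientations are given as a unit quaternion [x, y, z, w].
In Python, from bench import move_ptp, movel, move_j, move_gripper, pause, inverse_kinematics, read_camera, camera_params, MotionError, sign_off, look_for, tip_of, read_time_s, read_qpos, read_joint_vel, read_effort, read_eef_pos, read_tcp_rot, read_ft_force, read_ft_torque, read_finger_gap gives the robot as it stands. Calls block until the motion is done:
- move_ptp(position, orientation): joint-space move of the TCP to a pose.
- movel(position, orientation=None, speed=0.15): straight line of the TCP; orientation=None keeps the orientation; speed is the mean speed in m/s.
- move_j(angles): joint-space move.
- move_gripper(opening, effort=None): finger opening in m; effort is the grip in N (None keeps the last); returns when the fingers have stopped.
- pause(seconds).
- inverse_kinematics(position, orientation): joint angles nearest the present ones, or None.
- read_camera(name): name is "scene" or "top"; returns the picture (420x560x3 uint8, red, green, blue); there is no depth.
- camera_params(name): a dict with "K" (3x3 intrinsics, pixels), "camera_from_world" (4x4, takes a point from world to camera coordinates). Camera axes: x right, y down, z forward; pixel columns grow to the right and rows downward; lengths in m; the calibration is good to about 2 mm. A picture is of the moment at which its call begins. camera_params takes no time and is no camera call.
A pose or a line that the arm cannot do raises MotionError and nothing moves.
- sign_off(): hands the job in, once; it reports no verdict.
Trained networks look in the newest picture that a camera, given by its name, has taken for a name from the list of things; names that differ only in an ending like _2 or _b are one class to them, and where a whole thing is asked for, a point or a joint stands for the part that bears it (a point fixed in the world has none). Each returns a list of dicts, best first, with "confidence" (0 to 1); they miss things now and then, are a little off and sometimes report something else, mostly with a low value. They report only what shows in the picture. A call takes as long as a camera call. They do not tell look-alikes from the thing itself.
- look_for(camera, name): "at" ([column, row] in pixels, amid what is visible of it).
- tip_of(camera, name): "at" ([column, row] in pixels: a listed point, or the origin of a listed thing).
Readings, each from a call of its own:
- read_time_s(): time.
- read_qpos(): joint angles.
- read_joint_vel(): joint speeds.
- read_effort(): joint torques, N m.
- read_eef_pos(): TCP position.
- read_tcp_rot(): TCP orientation.
- read_ft_force(): force on the tool from outside, world axes, zero at the start.
- read_ft_torque(): the same for the moment, N m.
- read_finger_gap(): finger opening in m.
Only numpy, scipy, OpenCV 4.12 (cv2) and the standard library are available. Lean on these libraries where they do the work, as an engineer would, in place of code of your own. Each camera call takes 0.05 s, during which the arm holds its last target. There are 200 camera calls.

## Working session

There is one attempt and no reset: what is moved stays moved. The work goes in short steps, each a Python script; the robot and the scene stay as the last script left them, time stands still between calls to the robot, and variables do not carry over. Pictures are saved under pics/ and viewed, about 8 in all and at most 12, crops included, and the job is handed in when it is done.

```bash
mkdir -p pics; ls; cat > h.py <<'E'
import numpy as np, cv2
from bench import *
def proj(cam,p):
    c=camera_params(cam);T=np.array(c["camera_from_world"]);q=T[:3,:3]@np.array(p,float)+T[:3,3];u=np.array(c["K"])@q;return u[:2]/u[2]
def unproj(cam,px,z):
    c=camera_params(cam);T=np.array(c["camera_from_world"]);K=np.array(c["K"])
    d=T[:3,:3].T@np.linalg.solve(K,[px[0],px[1],1.]);o=-T[:3,:3].T@T[:3,3]
    return o+d*(z-o[2])/d[2]
def tri(pa,pb):
    A=[];b=[]
    M=np.zeros((3,3));v=np.zeros(3)
    for cam,px in (("scene",pa),("top",pb)):
        c=camera_params(cam);T=np.array(c["camera_from_world"]);K=np.array(c["K"])
        d=T[:3,:3].T@np.linalg.solve(K,[px[0],px[1],1.]);d/=np.linalg.norm(d);o=-T[:3,:3].T@T[:3,3]
        P=np.eye(3)-np.outer(d,d);M+=P;v+=P@o
    return np.linalg.solve(M,v)
def save(cam,name):
    im=read_camera(cam);cv2.imwrite(f"pics/{name}.png",cv2.cvtColor(im,cv2.COLOR_RGB2BGR));return im
E
python3 - <<'E'
from h import *
a=save("scene","s0");b=save("top","t0")
print(read_time_s())
for n in ["lid_handle","lid","pan","tray_floor","stand_mouth","probe_grip","probe","hotplate","pan_rolls"]:
    for c in ("scene","top"):
        print(n,c,[(np.round(d["at"],1).tolist(),round(d["confidence"],2)) for d in tip_of(c,n)[:4]])
for c in ("scene","top"):
    p=camera_params(c);T=np.array(p["camera_from_world"]);print(c,-T[:3,:3].T@T[:3,3],T[:3,:3].round(2).tolist(),p["K"][0][0])
print(read_eef_pos(),read_tcp_rot(),read_time_s())
E
```

```text
pics
0.1
lid_handle scene [([249.8, 236.6], 0.97)]
lid_handle top [([286.3, 156.7], 0.65), ([382.0, 285.9], 0.39)]
lid scene [([248.9, 245.3], 0.85)]
lid top [([286.0, 157.6], 0.89)]
pan scene [([250.1, 263.6], 0.66)]
pan top [([404.3, 206.4], 0.45), ([160.6, 204.0], 0.34)]
tray_floor scene [([145.0, 224.1], 0.89)]
tray_floor top [([403.0, 208.1], 0.66)]
stand_mouth scene [([393.4, 237.0], 0.97)]
stand_mouth top [([161.6, 203.8], 0.73)]
probe_grip scene [([438.6, 232.0], 0.97), ([389.7, 226.5], 0.8), ([332.6, 224.2], 0.78), ([388.0, 278.3], 0.56)]
probe_grip top [([113.6, 215.1], 0.72), ([214.3, 198.0], 0.72), ([159.8, 205.2], 0.71), ([204.8, 287.9], 0.66)]
probe scene [([430.6, 270.0], 0.77), ([329.1, 264.6], 0.74), ([379.3, 316.1], 0.72), ([143.5, 225.0], 0.48)]
probe top [([134.7, 213.9], 0.66), ([218.7, 197.9], 0.66), ([170.2, 210.4], 0.58), ([167.3, 148.4], 0.52)]
hotplate scene []
hotplate top [([284.1, 194.6], 0.72)]
pan_rolls scene [([272.8, 226.7], 0.85)]
pan_rolls top [([279.2, 221.9], 0.71)]
scene [1.68481281 0.32520032 1.00488909] [[-0.25, 0.97, 0.01], [0.55, 0.15, -0.82], [-0.8, -0.2, -0.57]] 492.2288265741615
top [0.36221866 0.01837141 1.42045658] [[-0.01, -1.0, -0.03], [-1.0, 0.01, -0.07], [0.07, 0.02, -1.0]] 413.4726350854056
[ 0.16198661 -0.6295055   0.25029582] [9.92082407e-01 1.25588604e-01 2.55654837e-05 1.30086465e-05] 1.0
```

View pics/s0.png

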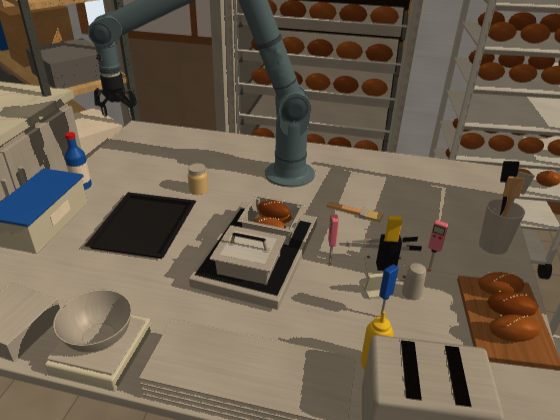

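View pics/t0.png

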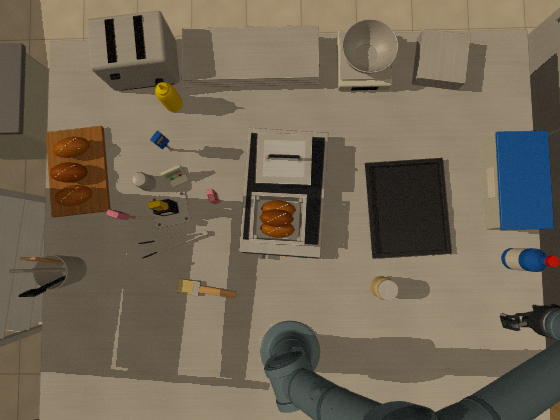

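The scene shows the lidded pan at (248,250) on the far half of the plate, with the rolls pan nearer the robot at (272,212) and the tray at (145,222). There are four probe candidates in the scene view:
- Yellow in a black socket at (392,235), top view (160,205).
- Pink at (334,230).
- Pink at (438,237).
- Blue at (389,280).

Only the yellow one fits the description. I'll confirm it in an enlarged crop and measure.

```bash
python3 - <<'E'
from h import *
s=cv2.imread("pics/s0.png");t=cv2.imread("pics/t0.png")
def crop(im,x,y,w,h,W,H): return cv2.resize(im[y:y+h,x:x+w],(W,H),interpolation=cv2.INTER_CUBIC)
A=crop(s,340,190,100,75,400,300);B=crop(t,120,170,100,75,400,300)
C=crop(s,185,190,140,105,400,300);D=crop(t,235,120,100,75,400,300)
cv2.imwrite("pics/c1.png",np.vstack([np.hstack([A,B]),np.hstack([C,D])]))
for n,a,b in [("handle",(249.8,236.6),(286.3,156.7)),("lid",(248.9,245.3),(286,157.6)),("tray",(145,224.1),(403,208.1)),("mouth",(393.4,237),(161.6,203.8)),("grip",(389.7,226.5),(159.8,205.2)),("rolls",(272.8,226.7),(279.2,221.9))]:
    p=tri(a,b);print(n,p.round(4),(proj("scene",p)-a).round(1),(proj("top",p)-b).round(1))
print("handle z.12ish", unproj("scene",(249.8,236.6),.156),unproj("top",(286.3,156.7),.156))
print("mouth",unproj("scene",(393.4,237),.118),unproj("top",(161.6,203.8),.118))
print("grip",unproj("scene",(389.7,226.5),.158),unproj("top",(159.8,205.2),.158))
print("tray",unproj("scene",(145,224.1),.003),unproj("top",(403,208.1),.003))
# tray mask from top
im=cv2.imread("pics/t0.png");g=cv2.cvtColor(im,cv2.COLOR_BGR2GRAY)
m=np.zeros_like(g);m[145:270,355:460]=(g[145:270,355:460]<65)*255
c=max(cv2.findContours(m,0,2)[0],key=cv2.contourArea);r=cv2.minAreaRect(c);bx=cv2.boxPoints(r);print(r,[unproj("top",q,.02)[:2].round(3).tolist() for q in bx])
E
```

```text
handle [0.628  0.0093 0.1517] [-2.  -0.1] [-1.8  0.5]
lid [0.6316 0.0087 0.1227] [-1.5 -0.1] [-1.3  0.4]
tray [ 0.4769 -0.3954  0.0095] [1.1 0.2] [ 1.1 -0.4]
mouth [0.4901 0.406  0.1255] [-1.9  0.3] [-1.8  0.2]
grip [0.4833 0.396  0.1579] [ 0.1 -0. ] [ 0.1 -0. ]
rolls [0.4315 0.0325 0.0498] [-1. -0.] [-0.9  0.2]
handle z.12ish [0.63247425 0.01645494 0.156     ] [0.62852641 0.00382252 0.156     ]
mouth [0.47720612 0.41206337 0.118     ] [0.49143895 0.40261356 0.118     ]
grip [0.48365323 0.39564114 0.158     ] [0.48320885 0.39637594 0.158     ]
tray [ 0.46882543 -0.40447773  0.003     ] [ 0.47614659 -0.39352517  0.003     ]
((407.9902038574219, 207.87918090820312), (96.95208740234375, 79.57669067382812), 85.36454010009766) [[0.632, -0.264], [0.649, -0.532], [0.322, -0.544], [0.304, -0.28]]
```

View pics/c1.png

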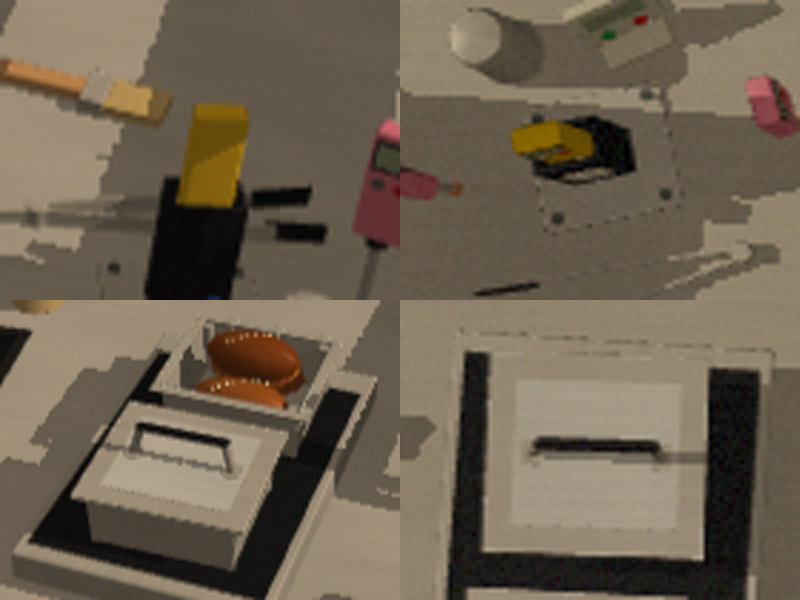

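The crop confirms the yellow-handled probe in the black socket, at crop A (215,155) = scene (394,229); pink and blue ones stand free elsewhere. I'll compute refined poses from the edges in the crop.

```bash
python3 - <<'E'
from h import *
B=lambda x,y:(120+(x-400)/4,170+y/4); D=lambda x,y:(235+(x-400)/4,120+(y-300)/4)
A=lambda x,y:(340+x/4,190+y/4); C=lambda x,y:(185+x*.35,190+(y-300)*.35)
def show(n,pts,cam,z):
    P=np.array([unproj(cam,p,z)[:2] for p in pts]);e=np.roll(P,-1,0)-P
    print(n,P.mean(0).round(4),"edges",np.linalg.norm(e,axis=1).round(3),np.degrees(np.arctan2(e[:,1],e[:,0])).round(1));return P
show("handle top",[D(533,443),D(660,447)],"top",.153)
show("handle sc",[C(137,427),C(229,442)],"scene",.153)
show("lid top",[D(490,350),D(709,362),D(704,558),D(481,550)],"top",.118)
show("lid sc",[C(140,401),C(286,428),C(235,525),C(75,497)],"scene",.117)
show("screws top",[B(540,120),B(647,94),B(666,194),B(557,218)],"top",.006)
show("yellow top face",[B(513,130),B(560,121),B(595,138),B(530,150)],"top",.193)
show("sock sc mouth",[A(165,180),A(245,205)],"scene",.118)
m=cv2.inRange(cv2.cvtColor(cv2.imread("pics/s0.png"),cv2.COLOR_BGR2HSV),(18,150,60),(32,255,255));m[270:]=0
ys,xs=np.nonzero(m[190:270,375:410]);print("yellow sc",xs.min()+375,xs.max()+375,ys.min()+190,ys.max()+190,xs.mean()+375,ys.mean()+190)
for p in [(.49,.402),(.483,.397)]:
  for z in (.118,.158,.193): print(p,z,proj("scene",(*p,z)).round(1),proj("top",(*p,z)).round(1))
# tray in scene
g=cv2.imread("pics/s0.png",0);m=np.zeros_like(g);m[185:260,80:200]=(g[185:260,80:200]<60)*255
c=max(cv2.findContours(m,0,2)[0],key=cv2.contourArea);q=cv2.approxPolyDP(c,6,True)[:,0];print(q.tolist())
show("tray sc",q.astype(float),"scene",.015)
for yaw in (90,-90,70,110,-70,-110):
  h=np.radians(yaw)/2;o=[np.cos(h),np.sin(h),0,0]
  print(yaw,[None if (q:=inverse_kinematics(p,o)) is None else np.round(q,2)[[0,6]].tolist() for p in ([.63,.01,.153],[.476,-.405,.05],[.487,.4,.158])])
E
```

```text
handle top [0.6307 0.0106] edges [0.099 0.099] [-92.8  87.2]
handle sc [0.6314 0.0136] edges [0.094 0.094] [ 90.2 -89.8]
lid top [0.6304 0.011 ] edges [0.176 0.158 0.177 0.162] [-94.3 177.5  87.   -3.1]
lid sc [0.6272 0.0138] edges [0.16  0.16  0.16  0.166] [ 88.   -5.  -89.8 175.2]
screws top [0.4837 0.4041] edges [0.095 0.089 0.096 0.087] [ -77.1 -169.   101.6   10.3]
yellow top face [0.4845 0.3933] edges [0.036 0.03  0.05  0.02 ] [ -80.  -116.4   99.7   40.4]
sock sc mouth [0.4843 0.4059] edges [0.06 0.06] [  75.4 -104.6]
yellow sc 384 401 216 241 392.92452830188677 228.6010781671159
(0.49, 0.402) 0.118 [389.7 239. ] [161.8 204.2]
(0.49, 0.402) 0.158 [391.8 228.1] [158. 203.]
(0.49, 0.402) 0.193 [393.7 218.3] [154.5 201.9]
(0.483, 0.397) 0.118 [388.1 237.4] [163.3 206.4]
(0.483, 0.397) 0.158 [390.2 226.4] [159.6 205.3]
(0.483, 0.397) 0.193 [392.1 216.6] [156.1 204.2]
[[85, 244], [161, 257], [195, 201], [128, 192]]
tray sc [ 0.4705 -0.4085] edges [0.261 0.322 0.261 0.316] [  90.7 -177.8  -88.2    2.3]
90 [[0.41, -0.35], [0.87, 0.47], [-0.05, -1.16]]
-90 [[-0.96, -2.48], [0.49, -2.39], [0.11, 1.82]]
70 [[0.4, -0.69], [0.83, 0.15], [0.0, -1.56]]
110 [[0.43, -0.01], [0.91, 0.79], [-0.06, -0.8]]
-70 [[-0.96, -2.13], [0.54, -2.08], [0.11, 2.16]]
-110 [[0.78, 2.13], [0.44, -2.7], [0.11, 1.47]]
```

```bash
cat >> h.py <<'E'
def ori(a):
    h=np.radians(a)/2;return [np.cos(h),np.sin(h),0,0]
def st(n): print(n,"t",round(read_time_s(),2),"p",np.round(read_eef_pos(),4),"F",np.round(read_ft_force(),2),"M",np.round(read_ft_torque(),2),"gap",round(float(read_finger_gap()),4))
E
python3 - <<'E'
from h import *
o=ori(87)
move_ptp([.6305,.012,.26],o);st("above")
move_gripper(.045,40)
movel([.6305,.012,.156],o,.15);st("down")
move_gripper(0,40);st("grip")
movel([.6305,.012,.176],o,.06);st("lift")
save("scene","s1");save("top","t1")
s=cv2.imread("pics/s1.png")[150:300,150:350];t=cv2.imread("pics/t1.png")[100:250,200:400]
cv2.imwrite("pics/c2.png",np.hstack([cv2.resize(s,(400,300)),cv2.resize(t,(400,300))]))
E
```

```text
above t 3.8 p [0.6306 0.0101 0.2598] F [-1.42  0.24  0.88] M [-0.04 -0.01 -0.03] gap 0.0853
down t 5.12 p [0.6314 0.0123 0.157 ] F [ 0.07 -0.85  0.02] M [-0.    0.01  0.  ] gap 0.0451
grip t 5.53 p [0.6314 0.0121 0.1574] F [-1.08 -0.2   4.09] M [0.03 0.13 0.02] gap 0.0081
lift t 6.02 p [0.6305 0.012  0.1762] F [ 0.74 -0.29 -1.35] M [0.03 0.05 0.01] gap 0.0082
```

View pics/c2.png

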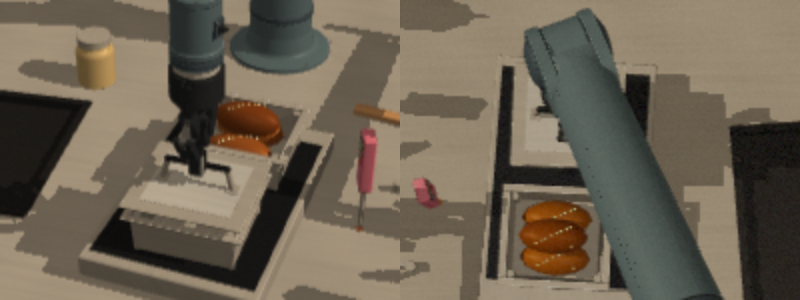

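Lid is up and level, and the pan stayed (scene crop (195,190)). Carrying it to the tray.

```bash
python3 - <<'E'
from h import *
o=ori(87);o2=ori(92.5)
movel([.6305,.012,.27],o,.15);pause(.15);st("up")
move_ptp([.475,-.405,.2],o2);st("over")
movel([.475,-.405,.07],o2,.15);pause(.15);st("near")
f0=read_ft_force()[2]
save("scene","s2")
z=.056
while z>.046:
    movel([.475,-.405,z],o2,.05);pause(.1);f=read_ft_force()[2];print(z,round(float(read_eef_pos()[2]),4),round(float(f),2))
    if f-f0>2: break
    z-=.0015
save("scene","s3");save("top","t3")
s=cv2.imread("pics/s3.png")[140:290,60:260];t=cv2.imread("pics/t3.png")[130:280,340:540]
cv2.imwrite("pics/c3.png",np.hstack([cv2.resize(s,(400,300)),cv2.resize(t,(400,300))]));st("end")
E
```

```text
up t 7.04 p [0.6294 0.0117 0.268 ] F [ 0.19  0.33 -1.75] M [ 0.02 -0.03  0.04] gap 0.0084
over t 8.69 p [ 0.4769 -0.4029  0.2005] F [ 0.45  0.44 -2.3 ] M [ 0.01 -0.01 -0.01] gap 0.0084
near t 9.86 p [ 0.476  -0.4057  0.0715] F [ 0.78 -0.28 -3.43] M [-0.   -0.02  0.02] gap 0.0083
0.056 0.0559 -2.46
0.0545 0.0546 -2.14
0.053 0.053 -3.09
0.0515 0.0515 -1.92
0.049999999999999996 0.0513 6.06
end t 11.94 p [ 0.475  -0.405   0.0513] F [-2.    1.7   5.85] M [ 0.35  0.57 -0.01] gap 0.0083
```

View pics/c3.png

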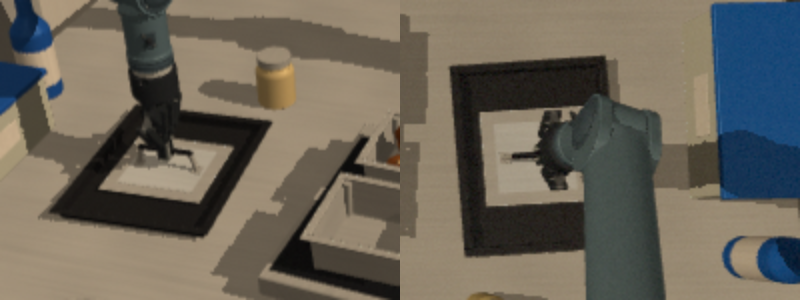

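The lid sits flat inside the tray, handle up (scene crop (165,165)). Releasing it and grasping the probe.

```bash
python3 - <<'E'
from h import *
o2=ori(92.5);o=ori(102)
move_gripper(.04,40);st("rel")
movel([.475,-.405,.2],o2,.15)
move_ptp([.485,.402,.29],o);st("over probe")
save("scene","s4");save("top","t4")
for c in("scene","top"): print(c,[(np.round(d["at"],1).tolist(),round(d["confidence"],2)) for d in tip_of(c,"pan_floor")[:3]])
s=cv2.imread("pics/s4.png");t=cv2.imread("pics/t4.png")
cr=lambda im,x,y:cv2.resize(im[y:y+75,x:x+100],(400,300),interpolation=cv2.INTER_CUBIC)
cv2.imwrite("pics/c4.png",np.vstack([np.hstack([cr(s,340,180),cr(t,120,160)]),np.hstack([cr(s,200,205),cr(t,235,120)])]))
E
```

```text
rel t 12.35 p [ 0.4751 -0.4051  0.0499] F [-0.03 -0.02 -0.04] M [ 0.03  0.02 -0.04] gap 0.04
over probe t 16.36 p [0.4862 0.4006 0.2897] F [ 0.35 -1.06  0.33] M [ 0.    0.03 -0.  ] gap 0.0399
scene [([251.7, 265.8], 0.95), ([384.1, 247.9], 0.58)]
top [([284.0, 165.2], 0.83)]
```

View pics/c4.png

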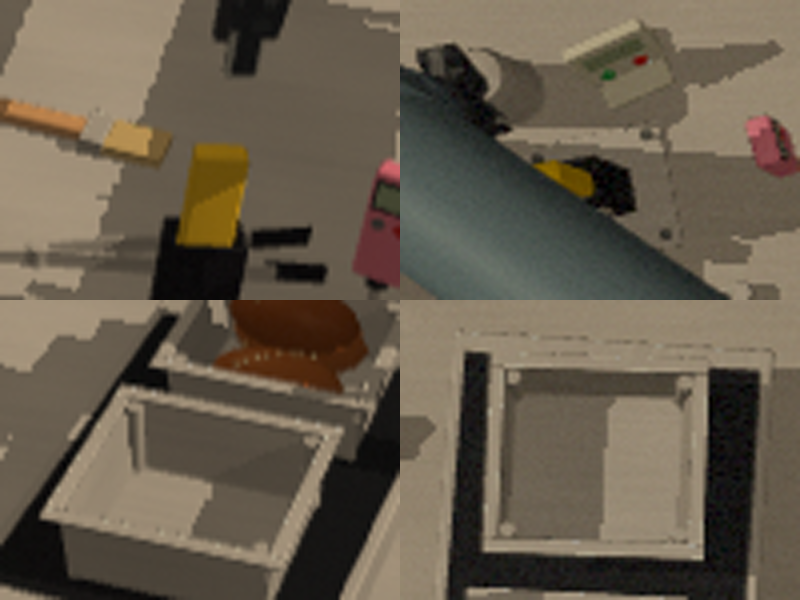

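The pan is open and empty, and the probe is still upright under the gripper (scene crop, fingertips (245,70), handle top (222,150)). Descending to grip it.

```bash
python3 - <<'E'
from h import *
o=ori(102)
print("pan floor tri",tri((251.7,265.8),(284,165.2)),unproj("scene",(251.7,265.8),.053),unproj("top",(284,165.2),.053))
D=lambda x,y:(235+(x-400)/4,120+(y-300)/4)
print("pan rim",np.mean([unproj("top",D(*p),.115) for p in [(490,363),(709,370),(704,558),(484,552)]],0))
p=[.485,.401]
movel([*p,.2],o,.15);st("a")
movel([*p,.158],o,.06);st("b")
move_gripper(0,40);pause(.1);st("grip")
s=save("scene","s5");cv2.imwrite("pics/c5.png",cv2.resize(cv2.cvtColor(s,cv2.COLOR_RGB2BGR)[170:275,330:470],(560,420),interpolation=cv2.INTER_CUBIC))
E
```

```text
pan floor tri [0.62315779 0.0144517  0.03962971] [0.6371709  0.02255152 0.053     ] [0.62157568 0.01073845 0.053     ]
pan rim [0.62632343 0.01040422 0.115     ]
a t 17.31 p [0.4853 0.4017 0.2009] F [-0.23 -0.46 -0.77] M [-0.    0.03 -0.01] gap 0.0401
b t 18.16 p [0.4851 0.4013 0.1582] F [-0.43 -0.63  0.28] M [-0.02  0.04  0.04] gap 0.0399
grip t 18.56 p [0.4853 0.4013 0.1586] F [-0.85  0.35  2.67] M [-0.01  0.    0.02] gap 0.0197
```

View pics/c5.png

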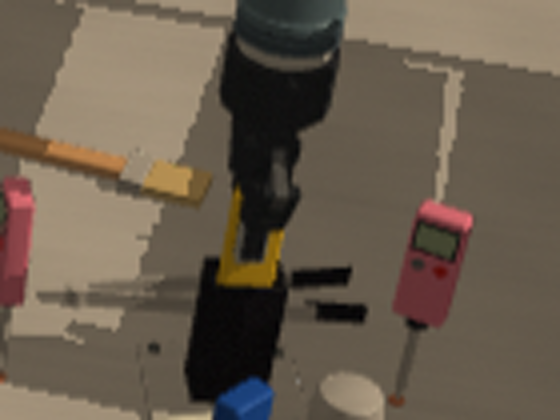

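```bash
cat >> h.py <<'E'
def fz(n=8):
    v=[]
    for _ in range(n): v.append(read_ft_force());pause(.03)
    return np.mean(v,0).round(2)
E
python3 - <<'E'
from h import *
o=ori(102);x,y=.627,.012
movel([.485,.401,.18],o,.06);st("slightly up")
movel([.485,.401,.37],o,.15);st("up")
movel([x,y,.37],o,.25);st("over pan")
movel([x,y,.215],o,.15)
pause(.2);f0=fz();st("pre");print("f0",f0)
save("scene","s6");save("top","t6")
s=cv2.imread("pics/s6.png");t=cv2.imread("pics/t6.png")
cv2.imwrite("pics/c6.png",np.hstack([cv2.resize(s[185:290,185:325],(400,300)),cv2.resize(t[110:200,230:350],(400,300))]))
E
```

```text
slightly up t 19.12 p [0.4851 0.4011 0.1804] F [ 0.58  0.5  -0.58] M [0.02 0.04 0.04] gap 0.0195
up t 20.54 p [0.4847 0.4004 0.3686] F [-0.03 -0.17 -1.89] M [0.02 0.01 0.07] gap 0.0191
over pan t 22.35 p [0.6265 0.0144 0.3702] F [ 0.14  0.49 -2.63] M [0.04 0.01 0.02] gap 0.0195
pre t 24.0 p [0.6271 0.012  0.2152] F [-0.92  0.41 -1.75] M [-0.02  0.    0.03] gap 0.0194
f0 [-0.02  0.07 -1.35]
```

View pics/c6.png

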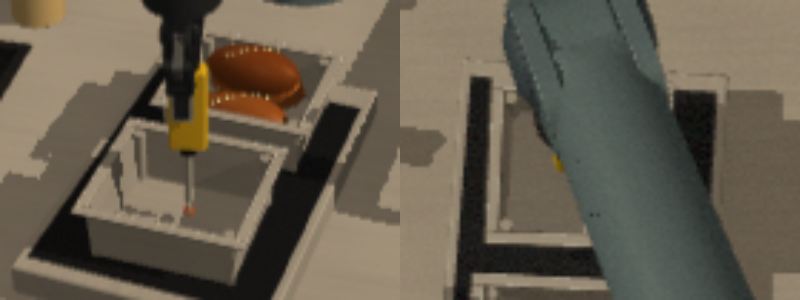

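The probe hangs upright inside the pan, tip at crop (190,210), near the middle of the floor. Pressing.

```bash
python3 - <<'E'
from h import *
o=ori(102);x,y=.627,.012
pt=proj("scene",(x,y,.0695));print("tip expected",pt,"in crop",(pt-[185,185])*[400/140,300/105])
for z in (.2,.198,.197,.196,.195):
    movel([x,y,z],o,.04);pause(.1);f=fz(6);print(z,np.round(read_eef_pos(),4),f)
    if f[2]>0.3: break
st("press");save("scene","s7")
s=cv2.imread("pics/s7.png");cv2.imwrite("pics/c7.png",cv2.resize(s[205:275,215:285],(560,560),interpolation=cv2.INTER_CUBIC))
E
```

```text
tip expected [249.12788922 258.68008832] in crop [183.22254064 210.51453806]
0.2 [0.6271 0.012  0.2002] [-0.22  0.11 -1.35]
0.198 [0.6271 0.012  0.1981] [ 0.13  0.12 -0.79]
0.197 [0.6271 0.012  0.1971] [ 0.2  -0.21 -0.47]
0.196 [0.6271 0.012  0.1961] [0.2  0.2  0.01]
0.195 [0.6271 0.012  0.1951] [0.01 0.24 0.56]
press t 27.12 p [0.6271 0.012  0.1951] F [ 0.46 -0.89 -0.37] M [ 0.01 -0.14  0.01] gap 0.0196
```

View pics/c7.png

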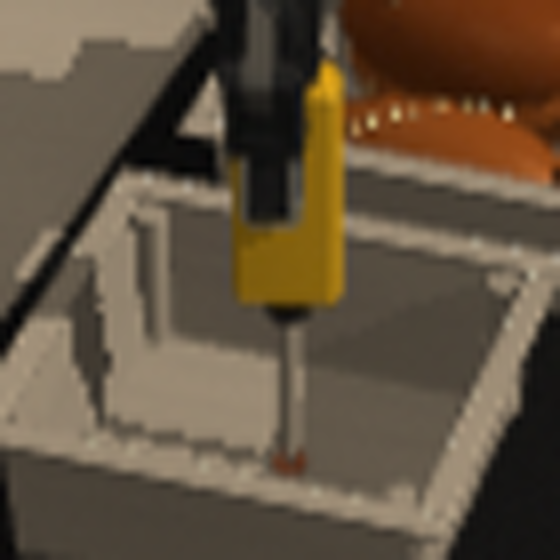

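The copper disc rests on the floor at crop (290,462) and the force rose 1.9 N, so the tip is pressed. I'll finish the hold and take the probe back over the stand.

```bash
python3 - <<'E'
from h import *
o=ori(102);x,y=.627,.012
pause(1.6);print(fz(4));st("held")
movel([x,y,.215],o,.05)
movel([x,y,.37],o,.15)
movel([.485,.401,.37],o,.22);movel([.485,.401,.285],o,.12);pause(.3);st("above")
save("scene","s8");save("top","t8")
s=cv2.imread("pics/s8.png");t=cv2.imread("pics/t8.png")
cr=lambda im,x,y:cv2.resize(im[y:y+100,x:x+100],(400,400),interpolation=cv2.INTER_CUBIC)
cv2.imwrite("pics/c8.png",np.hstack([cr(s,340,170),cr(t,120,150)]))
E
```

```text
[ 0.46 -0.23  0.77]
held t 28.91 p [0.6271 0.012  0.195 ] F [-0.24 -0.2   0.27] M [ 0.07 -0.23 -0.01] gap 0.0198
above t 33.83 p [0.4852 0.4013 0.2858] F [ 0.83  1.02 -1.29] M [ 0.04 -0.02 -0.04] gap 0.0197
```

View pics/c8.png

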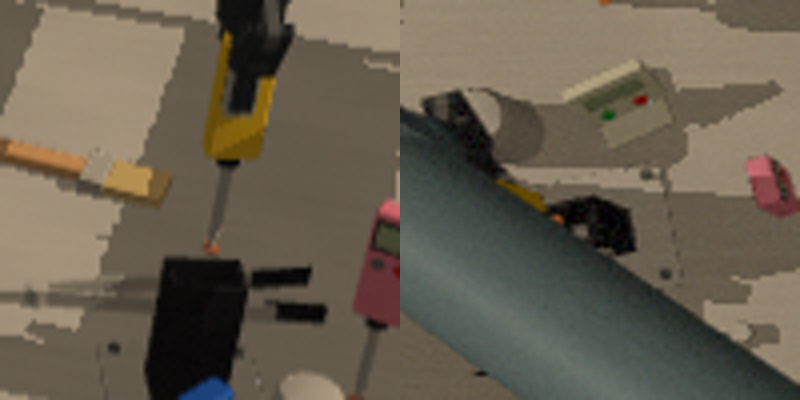

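The tip hangs just above the socket mouth (crop (212,247) against the mouth at (205,270)). Inserting along the line I took it out on, with force checks.

```bash
python3 - <<'E'
from h import *
o=ori(102)
ok=True
for z in [.255,.23,.215,.205,.195,.185,.175,.168,.164,.161,.159]:
    movel([.485,.401,z],o,.08);pause(.05);f=fz(3);print(z,np.round(read_eef_pos(),4),f)
    if f[2]>3 or np.linalg.norm(f[:2])>6: print("contact");ok=z<.1615;break
st("end ok=%s"%ok)
E
```

```text
0.255 [0.4852 0.4014 0.2555] [ 0.06  0.22 -1.27]
0.23 [0.4852 0.4013 0.2304] [ 0.13 -0.06 -1.22]
0.215 [0.4851 0.4011 0.2151] [ 0.51 -0.15 -1.42]
0.205 [0.485  0.4011 0.205 ] [ 0.71  0.23 -1.54]
0.195 [0.485  0.4011 0.195 ] [ 0.13  0.07 -0.92]
0.185 [0.485  0.4011 0.185 ] [-0.1   0.06 -0.83]
0.175 [0.485  0.4011 0.175 ] [ 0.   -0.08 -1.42]
0.168 [0.485 0.401 0.168] [-0.26 -0.16 -1.67]
0.164 [0.485 0.401 0.164] [ 0.43  0.12 -1.21]
0.161 [0.485 0.401 0.161] [ 0.12 -0.07 -1.23]
0.159 [0.485 0.401 0.159] [-0.4  -0.17 -1.36]
end ok=True t 39.0 p [0.485 0.401 0.159] F [ 0.11 -0.96 -1.32] M [-0.02 -0.02  0.04] gap 0.0194
```

```bash
python3 - <<'E'
from h import *
o=ori(102)
for z in [.158,.157,.156]:
    movel([.485,.401,z],o,.05);pause(.05);f=fz(4);print(z,np.round(read_eef_pos(),4),f)
    if f[2]>0.5: break
move_gripper(.045,40);pause(.1);st("rel")
p=read_eef_pos()
movel([.485,.401,.24],o,.1);movel([.485,.401,.33],o,.2)
move_ptp([.45,-.1,.4],ori(90));pause(.3);st("away")
save("scene","s9");save("top","t9")
for c in("scene","top"):
  for n in("probe_grip","stand_mouth"): print(c,n,[(np.round(d["at"],1).tolist(),round(d["confidence"],2)) for d in tip_of(c,n)[:4]])
s=cv2.imread("pics/s9.png");t=cv2.imread("pics/t9.png")
cr=lambda im:cv2.resize(im[190:265,340:440],(400,300),interpolation=cv2.INTER_CUBIC)
cv2.imwrite("pics/c9.png",np.vstack([np.hstack([cr(cv2.imread("pics/s0.png")),cr(s)]),np.hstack([cv2.resize(s,(400,300)),cv2.resize(t,(400,300))])]))
E
```

```text
0.158 [0.4851 0.4012 0.1587] [-0.92 -1.23  3.48]
rel t 39.9 p [0.4849 0.4009 0.1577] F [0.36 0.08 0.07] M [0.   0.03 0.05] gap 0.0452
away t 43.61 p [ 0.4502 -0.0994  0.3999] F [0.55 0.24 0.25] M [-0.04 -0.02 -0.03] gap 0.0448
scene probe_grip [([388.4, 278.6], 0.86), ([438.5, 230.1], 0.84), ([331.8, 222.3], 0.71), ([392.2, 223.1], 0.64)]
scene stand_mouth [([391.0, 237.3], 0.78), ([388.8, 223.4], 0.6), ([251.2, 265.3], 0.56)]
top probe_grip [([160.1, 203.3], 0.65), ([159.9, 138.7], 0.57), ([211.3, 200.1], 0.52), ([116.5, 212.2], 0.5)]
top stand_mouth [([164.1, 206.6], 0.89)]
```

View pics/c9.png

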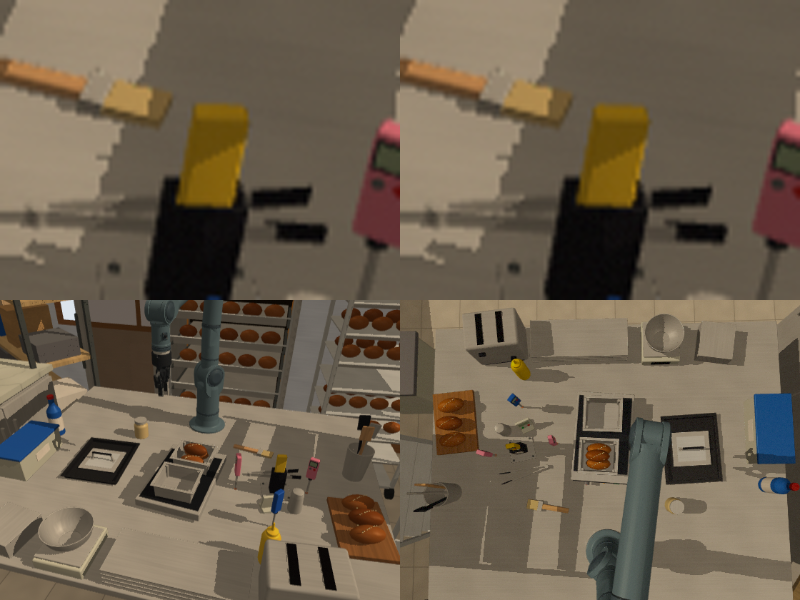

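The probe is back home, looking the same as before (top-left and top-right crops). The lid is in the tray, the pan is open, nothing else has moved, and the arm is clear.

```bash
python3 -c "
from bench import *
print(sign_off(),read_time_s())"
```

```text
the job is handed in; nothing more can be done
the job is handed in; nothing more can be done
```

The job is done and handed in at about 44 s of the 64 s allowed.

- **Lid:** it came straight up off the pan and lies flat, handle up, inside the baking tray. I set it down to a light touch of about 6 N before letting go.
- **Floor check:** I pressed the yellow probe's tip onto the pan floor near the middle by about 3.5 mm. The force rose about 2 N, and I held it there for at least 2 s. The tip's own travel was not read directly; it comes from the arm's height and that force.
- **Probe:** it went back into its stand without snagging and seated at the height it was picked from. In the last scene picture it looks the same as at the start.
- **Final look:** the pan is open on the plate, and nothing else appears to have moved.

No check failed. The two cameras disagreed by up to about 15 mm on some points the networks found, so I relied on edges measured in the pictures instead. The tip may be several millimetres off the exact centre of the floor.

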